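# Put the die key away, break the lid stay and shut the die chest

### The job

Lay the T-shaped die key in its T-shaped cut-out in the chest's foam, flat on the bottom of the cut-out. Then break the folding lid stay at its knee, with the lid still standing open, by pushing the knee gently down until it has clearly folded past straight. Finally lower the lid without slamming and press it gently but fully home, until it is shut all round against its rubber buffer; leave the other parts where they lie.

Things in the scene. Friction and masses are not known exactly. Their poses are not given: they have to be found in the camera images.
- chest: Green steel die chest fixed to the bench, 200 (its x) x 280 (y) x 95 mm high, walls 5 mm, open on top. Origin: centre of its underside; x points from the front wall to the hinged rear wall, z up. Grey foam fills it from y = -80 to +135 mm, its top 60 mm above the underside, with cut-outs 9 mm deep; the bay from y = -135 to -80 mm is empty but for the folding stay.
- cutout (a point): Centre of the bottom of the empty T-shaped foam cut-out, 51 mm above the chest's underside, at x = -50, y = -22 mm in the chest frame; axes parallel to the chest's. The crossbar of the T is towards the chest's front wall (-x), the stem points to the hinge (+x). 2 mm larger than the key on every side, 9 mm deep.
- key: Loose T-shaped steel die key lying flat, 16 mm thick, 0.17 kg. Origin: centre of the underside of its 74 x 70 mm outline. Crossbar 14 x 70 mm along its y, centred at x = +30 mm; stem 14 mm wide along x from x = -37 to +23 mm. Centre of mass at x = +13 mm. Seated, its origin lies on point cutout, its x axis points to the chest's -x, and it stands 7 mm above the foam.
- lid_hinge (a point): Middle of the lid's hinge axis, on the top of the chest's rear rim (chest frame x = 100, y = 0, z = 95 mm); the axis runs along the chest's y.
- lid (a joint): Lid angle, rad: 0 open as at the start (72 degrees up from shut, leaning over the chest), 1.257 fully shut. Stiff hinge (0.95 N m friction): the lid stays where it is left. It cannot shut while the stay is locked. In the last 0.03 rad it squashes a rubber buffer strip on the front rim: 5 to 12 N at the free edge; 40 N would dent the lid.
- lid_edge (a point): Point on the lid's outer face (turned away from the chest when open), 15 mm from the middle of its free edge, 185 mm from the hinge axis. Frame: x from free edge to hinge, z out of the outer face. Flat steel lid, 200 mm hinge to free edge, 280 wide, 10 thick, about 0.55 kg; inner face on the rim when shut (outer face then 105 mm above the bench).
- knee_roller (a point): Centre of the steel roller on the stay's knee: radius 8 mm, 24 mm long along the chest's y. At the start at x = 17, y = -112, z = 135 mm in the chest frame. From touching it, push it 16 to 22 mm down and towards the hinge (chest +x and -z, 45 degrees): 6 mm to straight, the rest to break it. The lid leans close above: tilt the tool about 40 degrees.
- stay_lower: Lower of the stay's two 72 mm links, 13 x 4 mm flat steel. Origin: its pivot on the chest (chest frame x = -30, y = -112, z = 80 mm). The upper link runs from the knee to a pivot inside the lid, 90 mm from the hinge.
- knee (a joint): Knee angle, rad: 0 locked over-centre on its stop (start), 0.17 straight, grows as it folds, 2.7 with the lid shut. Broken for good beyond 0.40. Resists 3 to 10 N at first; beyond about 0.6 it drags the stiff lid along and the force climbs fast: 15 N, then 25 N at 0.75, which would bend the thin stay, so feel and stop. It stays where it is left.
- bracket: L-shaped steel bracket 70 x 68 x 14 mm, seated in its own cut-out in the foam; bystander. Origin: underside.
- spanner: Steel spanner 150 mm long, seated in its own cut-out near the hinge side; bystander.
- offcut: U-shaped aluminium profile offcut 80 x 34 x 25 mm on the bench; bystander.
- insert: Round steel die insert, diameter 68 mm, 26 mm high, on the bench; bystander.
- driver: Screwdriver lying on the bench; bystander.
- wheel: Flap grinding wheel, diameter 72 mm, lying flat on the bench; bystander.

How it is judged (in metres and radians):
On the way, in this order (a step that is already met when the one before it is completed fails the run):
1. the key lies flat in its cut-out, let go (x of key in the frame of cutout between -0.005 and 0.005 m and y of key in the frame of cutout between -0.005 and 0.005 m and z of key in the frame of cutout between -0.003 and 0.003 m and angle between the x axis of key and the x axis of chest, either way round below 0.1 rad and contact force between key and the fingers below 0.2 N and linear speed of key below 0.02 m/s), for 0.2 s.
2. the knee of the stay is broken while the lid still stands open (value of joint knee above 0.4 rad and value of joint lid below 0.4 rad), for 0.1 s.
3. the lid is shut (value of joint lid above 1.245 rad), for 0.2 s.
At the end, for the whole second after the job is handed in: The key lies flat in its cut-out (within 5 mm, 3 mm in height, 0.1 rad), and the lid is shut to within 0.012 rad (2.4 mm at its free edge), at rest and let go (x of key in the frame of cutout between -0.005 and 0.005 m and y of key in the frame of cutout between -0.005 and 0.005 m and z of key in the frame of cutout between -0.003 and 0.003 m and angle between the x axis of key and the x axis of chest, either way round below 0.1 rad and value of joint lid above 1.245 rad and velocity of joint lid between -0.05 and 0.05 rad/s and value of joint knee above 1.5 rad); the robot touches nothing.
It fails at once if the folding stay is pushed harder than 25 N (contact force between stay_lower and the fingers above 25 N or contact force between stay_lower and the arm above 25 N).
It fails at once if the chest, its lid or its stay is pushed harder than 40 N (contact force between chest and the fingers above 40 N or contact force between chest and the arm above 40 N).
It fails at once if the lid is slammed (faster than 2.5 rad/s) (velocity of joint lid above 2.5 rad/s).
It fails at once if another part is shifted by more than 20 mm (distance of any of offcut, insert, driver, wheel from where it was at the start of the episode above 0.02 m or distance of any of bracket, spanner from where it was at the start of the episode above 0.012 m).
It also fails if it takes over 54 s, if anything falls off the work surface, if the arm or the gripper's body presses on something with over 40 N, if the wrist force passes 120 N, or if a joint passes its speed limit or range.

### The arm

A 6-joint arm with a two-finger parallel gripper is mounted at the origin on the work surface. World frame = base frame: x ahead of the robot, y to its left, z up, the work surface at z = 0. Lengths are in m, angles in degrees, forces in N, time in s.
With the tool pointing down it reaches from about 0.325 to 0.775 m from the base axis. Payload 5.5 kg.
Tool frame: the origin (TCP) lies on the centre line of the jaws, within the pads' length; the fingertips stand robot.tcp_to_tips ahead of it and the grasp point (between the pads) lies 3 mm ahead of it (robot.tcp_to_tips is the distance from the TCP to the fingertips, in m); z points along the fingers, y is the line along which they close (so a half turn about z gives the same grasp; the last joint's range is limited). The gripper opens to 85 mm and grips with 20 to 120 N. Pads are 22 mm wide; open, the fingers measure 114 mm over their backs; the gripper's body (76 mm by 85 mm) begins 54 mm behind the grasp point. The pads swing forward as they close: fully open they stand 13 mm farther back than shut.
Start: joints at [-66.389, 5.22, 70.514, -0, 104.267, -3.249], TCP at [0.271, -0.535, 0.253] pointing down, gripper open.
Joint ranges: [-164.24, 164.24], [-49.07, 125.15], [9.68, 141.18], [-86.29, 266.29], [3.28, 154.24], [-151.56, 151.56]. Speed limits (degrees/s): [147.25, 147.25, 172.46, 180, 180, 180].

### API

Orientations are given as [roll, pitch, yaw] about the fixed x, y, z axes, in that order (R = Rz(yaw) Ry(pitch) Rx(roll)).
In Python, from plant import robot, sense, eyes, nets gives the robot as it stands. The module is installed in compiled form; this text tells all that it offers. Calls block until the motion is done:
- robot.reach(position, orientation): joint-space move of the TCP to a pose.
- robot.line_to(position, rot=None, v=0.15, force_limit=None): straight line of the TCP; rot=None keeps the orientation; v is the mean speed in m/s. With force_limit (N) it stops when the force on the tool has changed by that much, and returns True; else False.
- robot.movej(angles): joint-space move.
- robot.gripper_to(opening, effort=None): opening from 0.0 (shut) to 1.0 (fully open); effort is the grip in N (None keeps the last); returns when the fingers have stopped.
- robot.pause(seconds).
- robot.ik(position, orientation): joint angles nearest the present ones, or None.
- sense(): the state.
- eyes.grab_frame(name): name is "side" or "top" or "wrist"; returns the picture (400x640x3 uint8, red, green, blue); there is no depth.
- eyes.get_calibration(name): a dict with "K" (3x3 intrinsics, pixels), "dist" ([k1, k2, p1, p2, k3] as OpenCV has them; the pictures are not rectified), "extrinsics" (4x4, takes a point from world to camera coordinates); the wrist camera has in their place "tool_from_camera" (4x4, takes a point from camera to tool coordinates, whose origin is the TCP and whose axes are the flange's). Camera axes: x right, y down, z forward; pixel columns grow to the right and rows downward; lengths in m; the calibration is good to about 2 mm. A picture is of the moment at which its call begins: read the wrist's pose just before it. get_calibration takes no time and is no camera call.
A pose or a line that the arm cannot do raises robot.MotionError and nothing moves.
- robot.finish_job(): hands the job in; it is judged then, once.
Trained networks look in the newest picture that a camera, given by its name, has taken for a name from the list of things; names that differ only in an ending like _2 or _b are one class to them, and where a whole thing is asked for, a point or a joint stands for the part that bears it (a point fixed in the world has none). Each returns a list of dicts, best first, with "p" (0 to 1); they miss things now and then, are a little off and sometimes report something else, mostly with a low value. They report only what shows in the picture. A call takes as long as a camera call.
- nets.search_frame(camera, label): "box" ([left, top, right, bottom] in pixels, round what is visible of it).
- nets.silhouettes(camera, label): "mask" (400x640 bool, what is visible of it) and "box" ([left, top, right, bottom] in pixels, round what is visible of it).
The state is a dict: "clock": time; "qpos": joint angles; "qvel": joint speeds; "tau": joint torques, N m; "tool_pos": TCP position; "ee_rot": TCP orientation; "ft_force": force on the tool from outside, world axes, zero at the start; "ft_torque": the same for the moment, N m; "grip_width": opening from 0.0 (shut) to 1.0 (fully open); "grip_force": force on a finger pad.
Only numpy, scipy, OpenCV 4.12 (cv2) and the standard library are available. Lean on these libraries where they do the work, as an engineer would, in place of code of your own. Each camera call takes 0.05 s, during which the arm holds its last target. There are 200 camera calls.

## Working session

There is one attempt and no reset: what is moved stays moved. The work goes in short steps, each a Python script; the robot and the scene stay as the last script left them, time stands still between calls to the robot, and variables do not carry over. Pictures are saved under pics/ and viewed, at most 10 in all, crops included, and the job is handed in when it is done.

```bash
mkdir -p pics
cat > a.py <<'E'
from plant import robot, sense, eyes, nets
import cv2, numpy as np
s=sense(); print(s['clock'],robot.tcp_to_tips,s['ft_force'])
ims=[]
for c in ['top','side']:
    im=eyes.grab_frame(c); cv2.imwrite(f'pics/{c}0.png',im[:,:,::-1])
    k=eyes.get_calibration(c); print(c,k['K'].round(1).tolist(),np.round(k['dist'],3).tolist(),np.array(k['extrinsics']).round(3).tolist())
    for n in ['key','chest','knee_roller','lid_edge','bracket']:
        r=nets.silhouettes(c,n)
        for i,d in enumerate(r[:2]):
            print(n,round(d['p'],2),d['box'],d['mask'].sum())
            np.save(f'{c}_{n}_{i}.npy',d['mask'])
E
python3 a.py
```

```text
0.0 0.022 [-0.27578257 -1.11873865  0.62681731]
top [[395.5, 0.0, 316.0], [0.0, 395.5, 203.2], [0.0, 0.0, 1.0]] [-0.076, 0.0, 0.0, 0.0, 0.0] [[0.001, -1.0, -0.017, 0.034], [-0.99, 0.001, -0.138, 0.543], [0.138, 0.017, -0.99, 1.151], [0.0, 0.0, 0.0, 1.0]]
key 0.63 [393.7, 165.5, 420.4, 192.4] 240
chest 0.86 [223.5, 149.3, 343.0, 270.7] 6786
chest 0.16 [431.2, 234.4, 451.9, 256.6] 404
knee_roller 0.65 [306.7, 175.6, 314.1, 183.8] 41
lid_edge 0.91 [220.5, 150.0, 310.7, 231.1] 1260
lid_edge 0.15 [429.3, 233.6, 452.5, 256.4] 421
bracket 0.64 [262.5, 228.7, 292.4, 249.4] 198
side [[497.0, 0.0, 322.0], [0.0, 497.0, 201.7], [0.0, 0.0, 1.0]] [-0.1, 0.0, 0.0, 0.0, 0.0] [[0.955, -0.296, 0.006, -0.497], [-0.149, -0.5, -0.853, 0.241], [0.255, 0.814, -0.521, 1.338], [0.0, 0.0, 0.0, 1.0]]
key 0.81 [370.6, 293.6, 405.1, 317.1] 341
chest 0.66 [281.5, 139.5, 365.5, 262.7] 5978
knee_roller 0.6 [341.6, 200.1, 348.2, 207.9] 35
lid_edge 0.77 [275.4, 136.7, 367.1, 205.7] 2380
```

Run:
```python
import cv2,numpy as np
a=cv2.imread('pics/top0.png')[130:290,200:480]; b=cv2.imread('pics/side0.png')[120:330,260:440]
cv2.imwrite('pics/top_c.png',cv2.resize(a,None,fx=2.85,fy=2.85,interpolation=3))
cv2.imwrite('pics/side_c.png',cv2.resize(b,None,fx=2.85,fy=2.85,interpolation=3))
```

```text
(no output)
```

View pics/top_c.png

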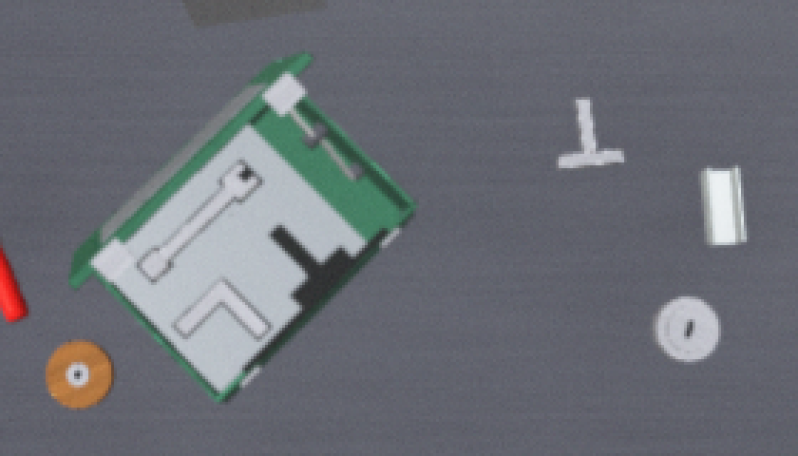

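View pics/side_c.png

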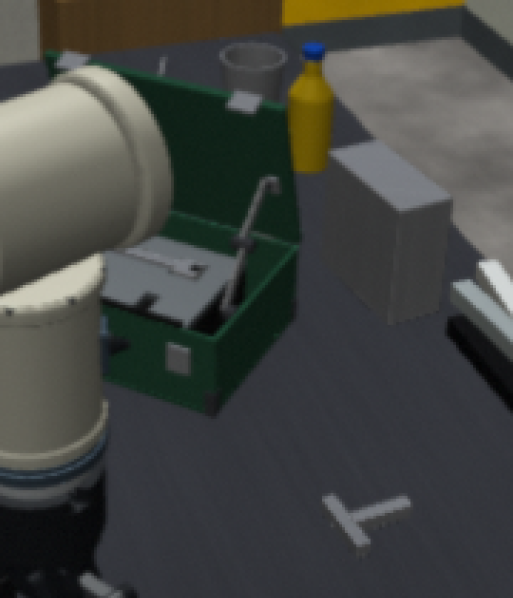

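The top view shows the chest at about yaw 45°, with the front rim corners near full-image px (345.6,202) and (277,270). The key is at about (406,182) with its crossbar towards the bottom. The stay is in the upper-right bay with its knee at about (311,180). The side view agrees.

```bash
cat > h.py <<'E'
from plant import robot, sense, eyes, nets
import cv2, numpy as np
from scipy.optimize import least_squares, minimize
from scipy.spatial.transform import Rotation as R
def cam(c,s=None):
    k=eyes.get_calibration(c); K=np.array(k['K']);D=np.array(k['dist'])
    if c=='wrist':
        T=np.eye(4);T[:3,:3]=R.from_euler('xyz',s['ee_rot'],degrees=True).as_matrix();T[:3,3]=s['tool_pos']
        E=np.linalg.inv(T@np.array(k['tool_from_camera']))
    else: E=np.array(k['extrinsics'])
    return K,D,E
def proj(P,C):
    K,D,E=C; return cv2.projectPoints(np.atleast_2d(P).astype(float),cv2.Rodrigues(E[:3,:3])[0],E[:3,3],K,D)[0][:,0]
def ray(px,C,z):
    K,D,E=C; u=cv2.undistortPoints(np.array(px,float).reshape(-1,1,2),K,D)[:,0]
    d=np.c_[u,np.ones(len(u))]@E[:3,:3]; o=-E[:3,:3].T@E[:3,3]
    return o+d*((z-o[2])/d[:,2])[:,None]
def w(pose,P):
    x,y,a=pose; P=np.atleast_2d(P).astype(float); c,s=np.cos(a),np.sin(a)
    return np.c_[x+c*P[:,0]-s*P[:,1],y+s*P[:,0]+c*P[:,1],P[:,2]]
KEY=np.array([[37,-35],[37,35],[23,35],[23,7],[-37,7],[-37,-7],[23,-7],[23,-35]])/1e3
def fitmask(mask,C,poly,zs,p0):
    # poly extruded between zs, hull-free: union of faces rendered, soft IoU by blurred difference
    m=cv2.GaussianBlur(mask.astype(np.float32),(0,0),1.5)
    S=16
    def ren(p):
        im=np.zeros(mask.shape,np.uint8)
        A=[proj(w(p,np.c_[poly,np.full(len(poly),z)]),C) for z in zs]
        q=lambda a:np.round(a*S).astype(np.int32)
        for a in A: cv2.fillPoly(im,[q(a)],1,shift=4)
        if len(A)>1:
            for i in range(len(poly)):
                j=(i+1)%len(poly); cv2.fillPoly(im,[q(np.array([A[0][i],A[0][j],A[1][j],A[1][i]]))],1,shift=4)
        return cv2.GaussianBlur(im.astype(np.float32),(0,0),1.5)
    f=lambda p:float(((ren(p)-m)**2).sum())
    best=None
    for da in (0,.15,-.15):
        p=np.array(p0)+[0,0,da]
        sx=np.array([p,p+[.008,0,0],p+[0,.008,0],p+[0,0,.12]])
        r=minimize(f,p,method='Nelder-Mead',options=dict(initial_simplex=sx,xatol=1e-5,fatol=1e-4))
        if best is None or r.fun<best.fun: best=r
    return best.x,best.fun/ m.sum()
E
cat > b.py <<'E'
from h import *
T=cam('top');S=cam('side')
c=ray([[345.6,201.9],[277.2,270.4]],T,.095); d=c[1]-c[0]
print('front corners',c.round(3).tolist(),'len',np.linalg.norm(d)); a=np.arctan2(d[1],d[0])-np.pi/2
m=c.mean(0); ch=np.array([m[0]+.1*np.cos(a),m[1]+.1*np.sin(a),a]); print('chest',ch,np.degrees(a))
kr=w(ch,[[.017,-.112,.135],[-.05,-.022,.051],[.1,0,.095]]);print(kr.round(3).tolist(),proj(kr[:1],T),proj(kr[:1],S))
for n,C in (('top',T),('side',S)):
    mk=np.load(f'{n}_key_0.npy'); ys,xs=np.nonzero(mk)
    c0=ray([[xs.mean(),ys.mean()]],C,.008)[0]
    for a0 in (3.1,):
        print(n,c0.round(3),fitmask(mk,C,KEY,[0,.016],[c0[0]+.013,c0[1],a0]))
E
python3 b.py
```

```text
front corners [[0.539, -0.052, 0.095], [0.345, 0.142, 0.095]] len 0.27385982820497407
chest [0.51230002 0.11565886 0.78679861] 45.08023981754219
[[0.604, 0.049, 0.135], [0.493, 0.065, 0.051], [0.583, 0.186, 0.095]] [[310.10163075 176.83834183]] [[344.54705208 205.53138812]]
top [ 0.618 -0.246  0.008] (array([ 0.63092749, -0.24361431,  3.26202046]), np.float64(0.010621064901351928))
side [ 0.622 -0.244  0.008] (array([ 0.63203354, -0.24166986,  3.19547648]), np.float64(0.023826151649273736))
```

```bash
cat > c.py <<'E'
from h import *
print(sense()['ee_rot'])
kx=np.array([.6315,-.2425,np.radians(185)])
for y in (5,-175): print(y,robot.ik([.62,-.24,.2],[180,0,y]),robot.ik([.49,.065,.2],[180,0,y+40]))
g=w(kx,[[.007,0,0]])[0]
robot.reach([g[0],g[1],.24],[180,0,5])
robot.gripper_to(.35)
s=sense(); print(s['clock'],robot.tcp_to_tips,s['tool_pos'],s['ee_rot'])
im=eyes.grab_frame('wrist'); cv2.imwrite('pics/w1.png',im[:,:,::-1])
C=cam('wrist',s); print(np.linalg.inv(C[2])[:3,3])
for d in nets.silhouettes('wrist','key')[:2]:
    print(d['p'],d['box'],d['mask'].sum(),fitmask(d['mask'],C,KEY,[0,.016],kx))
E
python3 c.py
```

```text
[1.79997164e+02 1.74936603e-03 2.68619787e+01]
5 [-2.40926924e+01  1.51089014e+01  6.48683209e+01 -2.54444375e-14
  1.00022778e+02  6.09073076e+01] [ 3.61212832e+00 -1.14098267e+01  9.19446405e+01 -2.54444375e-14
  9.94651862e+01  4.86121283e+01]
-175 [ -24.09269236   15.10890137   64.86832089    0.          100.02277774
 -119.09269236] [   3.61212832  -11.40982667   91.94464048    0.           99.46518619
 -131.38787168]
2.8583 0.022 [ 0.62449467 -0.24316853  0.23996549] [-1.79998999e+02  2.12871838e-03  4.99547156e+00]
[ 0.70787821 -0.23458284  0.36074565]
0.78 [295.4, 122.5, 361.6, 193.2] 1928 (array([ 0.63345466, -0.24151464,  3.24467597]), np.float64(0.008238739987131965))
```

View pics/w1.png

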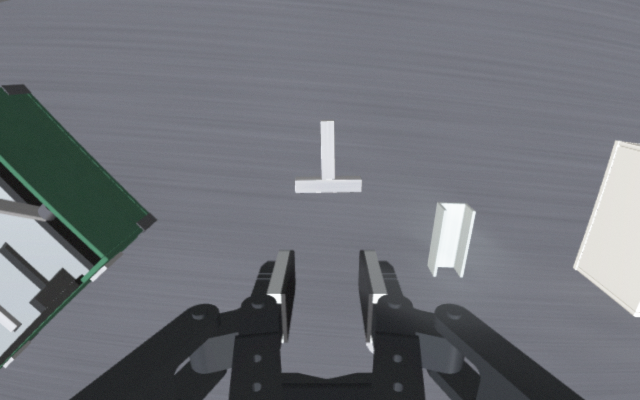

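The wrist view shows the key at px (328,157), crossbar towards the jaws and clear of everything. All three fits agree within 3 mm. Next I find the tip height by touching the bench, then grasp.

```bash
cat > d.py <<'E'
from h import *
k=np.array([.6333,-.2416,3.2447]); yaw=np.degrees(k[2])-360
g=w(k,[[.007,0,0]])[0]; t=w(k,[[.072,0,0]])[0]
rot=[180,0,yaw]
robot.gripper_to(.18)
robot.reach([t[0],t[1],.06],rot)
robot.line_to([t[0],t[1],.028],v=.08)
hit=robot.line_to([t[0],t[1],.012],v=.02,force_limit=4)
zt=sense()['tool_pos'][2]; print('touch',hit,zt,sense()['ft_force'],sense()['grip_width'])
robot.line_to([t[0],t[1],.055],v=.15)
robot.gripper_to(.38)
robot.line_to([g[0],g[1],.055],v=.15)
z=zt+.0105
robot.line_to([g[0],g[1],z],v=.08)
robot.gripper_to(0,60)
s=sense(); print('grip',s['grip_width'],s['grip_force'],s['tool_pos'],s['clock'])
robot.line_to([g[0],g[1],.20],v=.2)
s=sense(); print(s['grip_width'],s['grip_force'],s['clock'],s['ft_force'])
E
python3 d.py
```

```text
touch True 0.0223096349667884 [-1.15260982  0.52718002  4.22800018] 0.17841120430271626
grip 0.133718756695968 58.856876492500305 [ 0.62658454 -0.2425079   0.0334755 ] 8.9583
0.13402114087899505 58.605369329452515 9.9417 [ 0.24341662  0.18667654 -3.02761105]
```

```bash
cat > e.py <<'E'
from h import *
ch=np.array([.512,.1157,.787])
v=w(ch,[[-.135,-.03,.26]])[0]
robot.reach(v,[180,0,45])
s=sense(); print(s['clock'],s['tool_pos'],s['ee_rot'],s['grip_width'])
np.save('s_w2.npy',np.r_[s['tool_pos'],s['ee_rot']])
im=eyes.grab_frame('wrist'); cv2.imwrite('pics/w2.png',im[:,:,::-1])
C=cam('wrist',s)
for n in ('knee_roller','bracket'):
    for d in nets.search_frame('wrist',n)[:2]: print(n,d)
print(proj(w(ch,[[.017,-.112,.135],[-.05,-.022,.051]]),C))
E
python3 e.py
```

```text
12.3167 [ 0.43802774 -0.00120303  0.25987387] [-1.79996300e+02  8.29809947e-03  4.50133943e+01] 0.1346670936285861
bracket {'box': [151.6, 31.0, 238.5, 110.9], 'p': 0.78}
bracket {'box': [556.6, 275.1, 625.0, 337.7], 'p': 0.69}
[[454.24103695 -25.39294815]
 [317.79272976  80.96409563]]
```

View pics/w2.png

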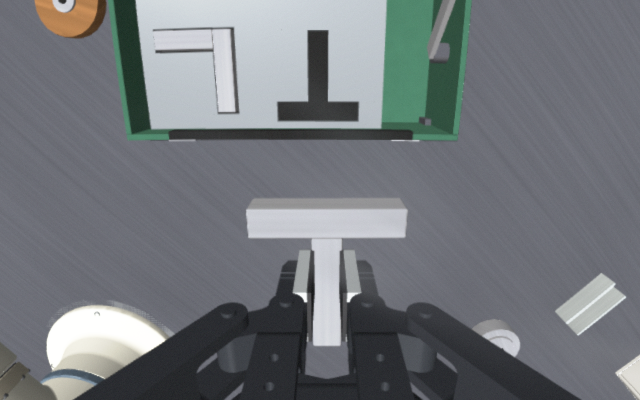

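The wrist view shows the T cut-out (px 278–358 × 30–121), the bracket to its left, the stay at right (437,45), and the key held straight (crossbar px 248–406 × 198–238). Next I fit the cut-out pose and check the key in the hand.

```bash
cat > f.py <<'E'
from h import *
im=cv2.imread('pics/w2.png'); a=np.load('s_w2.npy'); s=dict(tool_pos=a[:3],ee_rot=a[3:]); C=cam('wrist',s)
g=im.max(2); m=np.zeros(g.shape,bool); m[20:125,265:370]=g[20:125,265:370]<110
n,l,st,_=cv2.connectedComponentsWithStats(m.astype(np.uint8)); i=1+st[1:,4].argmax(); m=l==i; print(st[i])
off=2e-3*np.array([[1,-1],[1,1],[-1,1],[-1,1],[-1,1],[-1,-1],[-1,-1],[-1,-1]])
p,f=fitmask(m,C,KEY+off,[.06],[.493,.065,.787+np.pi]); print('cutout',p,np.degrees(p[2]),f)
cy=np.array([-.05,-.022]); al=p[2]-np.pi; c,sn=np.cos(al),np.sin(al)
ch=[p[0]-(c*cy[0]-sn*cy[1]),p[1]-(sn*cy[0]+c*cy[1]),al]; print('chest',ch); np.save('ch.npy',ch)
# rim checks
print('rim front outer corners px',proj(w(ch,[[-.1,-.14,.095],[-.1,.14,.095]]),C).round(1).tolist())
# key in hand (nominal): key origin is 7mm behind the TCP along key x; key underside = tcp z-.0335
k=np.array([.6333,-.2416,3.2447]); tg=np.array([.62658454,-.2425079]); yaw=np.radians(45.01+0)
# pose in hand: tool yaw at grasp = k yaw (+-360): offset in the tool's yaw frame
d=k[:2]-tg; o=np.array([np.cos(k[2])*d[0]+np.sin(k[2])*d[1],-np.sin(k[2])*d[0]+np.cos(k[2])*d[1]]); print('hand offset',o)
kp=[a[0]+np.cos(yaw)*o[0]-np.sin(yaw)*o[1],a[1]+np.sin(yaw)*o[0]+np.cos(yaw)*o[1],yaw]
P=proj(w(kp,np.c_[KEY,np.full(8,a[2]-.0335+.016)]),C);Q=proj(w(kp,np.c_[KEY,np.full(8,a[2]-.0335)]),C)
print('top',P.round(0).tolist());print('bot',Q.round(0).tolist())
E
python3 f.py; python3 -c "
from h import *
d=nets.silhouettes('wrist','key')
for r in d[:3]: print(r['p'],r['box'])"
```

```text
[ 278   30   80   91 2953]
cutout [0.49493358 0.0671329  3.92615228] 224.95195544626498 0.019836578214124143
chest [np.float64(0.5147752542061999), np.float64(0.11802796654053327), np.float64(0.7845596277471207)]
rim front outer corners px [[458.0, 140.1], [127.1, 140.7]]
hand offset [-0.00677324 -0.00021189]
top [[409.0, 214.0], [247.0, 214.0], [249.0, 243.0], [312.0, 243.0], [314.0, 350.0], [341.0, 350.0], [344.0, 243.0], [406.0, 243.0]]
bot [[401.0, 201.0], [254.0, 201.0], [256.0, 228.0], [313.0, 228.0], [315.0, 329.0], [340.0, 329.0], [342.0, 228.0], [399.0, 228.0]]
0.95 [245.6, 196.1, 408.5, 347.6]
```

The rim projections match the picture. The key in hand and the key on the bench together imply a wrist-camera bias of about 1.1 mm along tool x, which I correct for when placing.

```bash
cat > g.py <<'E'
from h import *
p=np.array([.49493358,.0671329,3.92615228]); a=p[2]; X=np.array([np.cos(a),np.sin(a)]);Y=np.array([-X[1],X[0]])
t=p[:2]+.0011*X+.0057*X+.0002*Y
yaw=np.degrees(a)-360; rot=[180,0,yaw]
s=sense(); robot.reach([s['tool_pos'][0],s['tool_pos'][1],.22],rot)
robot.line_to([*t,.18],v=.2)
robot.line_to([*t,.101],v=.12); robot.pause(.2)
f0=sense()['ft_force']
hit=robot.line_to([*t,.0842],v=.02,force_limit=5)
s=sense(); print(hit,s['tool_pos'],t,s['ft_force']-f0,s['grip_width'],s['clock'])
E
python3 g.py
```

```text
True [0.49001323 0.06219708 0.08437518] [0.49026253 0.06218707] [1.24912202 0.64747633 6.06837653] 0.13560647583356478 17.575
```

```bash
cat > i.py <<'E'
from h import *
ch=np.load('ch.npy')
robot.gripper_to(.3)
s=sense(); t=s['tool_pos']; robot.line_to([t[0],t[1],.17],v=.2)
# retreat forward of chest for the knee-push stance; look with the top camera
v=w(ch,[[-.15,-.06,.22]])[0]; robot.line_to(v,v=.25)
robot.gripper_to(0)
im=eyes.grab_frame('top'); cv2.imwrite('pics/t2.png',cv2.resize(im[130:290,215:355,::-1],None,fx=3.5,fy=3.5,interpolation=3))
d=nets.silhouettes('top','key')
T=cam('top')
for r in d[:2]: print(r['p'],r['box'],r['mask'].sum())
print(proj(w(ch,[[-.05,-.022,.067]]),T))
print(sense()['clock'],sense()['ft_force'])
# candidate push orientations: tool z = chest(+sin40,-cos40); 
a=ch[2]; Rc=R.from_euler('z',a)
for tilt in (40,45):
  t=np.radians(tilt); z=np.array([np.sin(t),0,-np.cos(t)])
  for nm,x in (('xdown',-np.array([np.cos(t),0,np.sin(t)])),('xup',np.array([np.cos(t),0,np.sin(t)])),('y+',np.array([0,1.,0])),('y-',np.array([0,-1.,0]))):
    M=Rc.as_matrix()@np.c_[x,np.cross(z,x),z]; e=R.from_matrix(M).as_euler('xyz',degrees=True)
    P=w(ch,[np.array([.017,-.112,.135])-.060*z])[0]; q=robot.ik(P,e)
    print(tilt,nm,e.round(1),None if q is None else np.round(q,1))
E
python3 i.py
```

```text
0.54 [295.3, 208.4, 312.4, 238.2] 64
[[304.39061696 218.14490242]]
19.5167 [-0.12133292 -0.19438418  0.99225903]
40 xdown [-180.   40. -135.] None
40 xup [180. -40.  45.] [-19.9 -17.3 106.4  37.1  74.9  20.3]
40 y+ [140.   0. 135.] [-19.9 -17.3 106.4  37.1  74.9 -69.7]
40 y- [-140.    0.  -45.] [-19.9 -17.3 106.4  37.1  74.9 110.3]
45 xdown [-180.   45. -135.] None
45 xup [180. -45.  45.] [-22.8 -18.6 109.7  43.   73.7  15.3]
45 y+ [135.   0. 135.] [-22.8 -18.6 109.7  43.   73.7 -74.7]
45 y- [-135.   -0.  -45.] [-22.8 -18.6 109.7  43.   73.7 105.3]
```

View pics/t2.png

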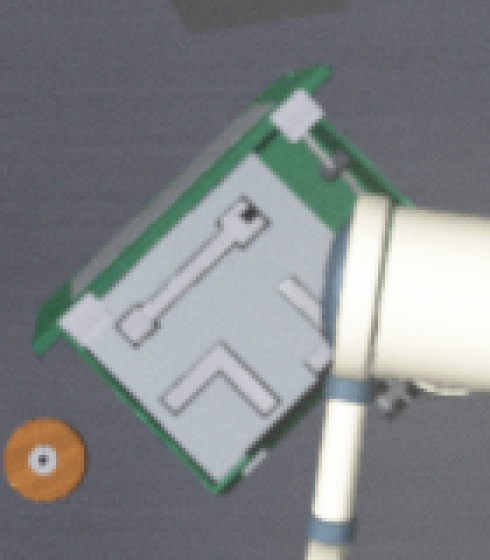

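The top view shows the key's stem and crossbar end level in the cut-out; the arm hides the rest. Next I take the knee-pushing stance and check the key from the wrist camera.

```bash
cat > j.py <<'E'
from h import *
ch=np.load('ch.npy'); a=ch[2]; ch[:2]-=.0011*np.array([np.cos(a),np.sin(a)]); np.save('ch2.npy',ch)
t=np.radians(40); z=np.array([np.sin(t),0,-np.cos(t)]); x=np.array([np.cos(t),0,np.sin(t)])
M=R.from_euler('z',a).as_matrix()@np.c_[x,np.cross(z,x),z]; e=R.from_matrix(M).as_euler('xyz',degrees=True)
np.save('pushrot.npy',e)
P=w(ch,[np.array([.017,-.112,.135])-(.030+.09)*z])[0]
robot.reach(P,e)
s=sense(); print(s['clock'],s['tool_pos'],P,s['ft_force'])
C=cam('wrist',s); im=eyes.grab_frame('wrist').copy()
for n in('knee_roller','key'): print(n,[(d['p'],d['box']) for d in nets.search_frame('wrist',n)[:2]])
pr=proj(w(ch,[[.017,-.112,.135]]),C)[0]; print(pr)
Kp=w([*w(ch,[[-.05,-.022,0]])[0][:2],a+np.pi],np.c_[KEY,np.full(8,.067)])
cv2.polylines(im,[proj(Kp,C).round().astype(int)],True,(255,0,0),1); cv2.circle(im,tuple(int(v) for v in pr),4,(255,0,0),1)
cv2.imwrite('pics/w3.png',im[:,:,::-1])
E
python3 j.py
```

```text
21.9333 [ 0.5505404  -0.00443359  0.22694309] [ 0.55056914 -0.00449739  0.22692533] [-1.44853713  0.36194955  0.3285784 ]
knee_roller [(0.89, [315.6, 94.8, 340.9, 209.5])]
key [(0.71, [178.2, 255.9, 237.5, 336.3])]
[326.98385123 201.34539098]
```

View pics/w3.png

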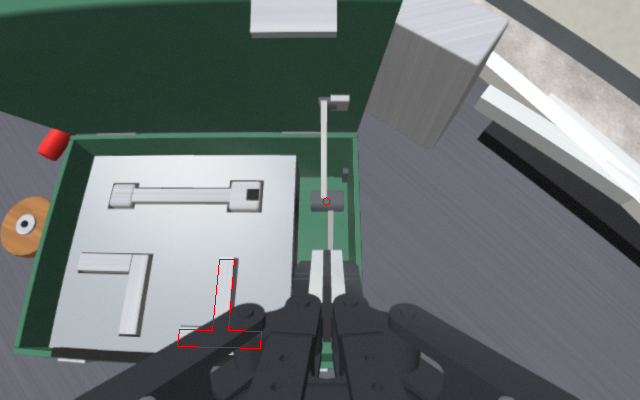

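The key outline overlays its seated pose. The roller (327,201) is where predicted and the lid is clear of the tool. Now I push the knee.

```bash
cat > k.py <<'E'
from h import *
ch=np.load('ch2.npy'); a=ch[2]; t=np.radians(40); z=np.array([np.sin(t),0,-np.cos(t)])
r=np.array([.017,-.112,.135])
W=lambda p:w(ch,[p])[0]
robot.line_to(W(r-(.030+.012)*z),v=.15); robot.pause(.2)
hit=robot.line_to(W(r-.020*z),v=.02,force_limit=2)
p0=np.array(sense()['tool_pos']); print('touch',hit,sense()['ft_force'],sense()['clock'],'gap left to nominal', np.linalg.norm(p0-W(r-.030*z)))
d=W([1,0,-1])-W([0,0,0]); d/=np.linalg.norm(d)
for k in (6,12,15,17.5,19):
    hit=robot.line_to(p0+d*k/1e3,v=.03,force_limit=12)
    f=np.array(sense()['ft_force']); print(k,hit,(f@d).round(2),np.linalg.norm(f).round(2),((np.array(sense()['tool_pos'])-p0)@d*1e3).round(1))
    if hit or np.linalg.norm(f)>16: break
print(sense()['clock'])
E
python3 k.py
```

```text
touch True [-0.38585563 -0.02127734  0.63485342] 23.625 gap left to nominal 0.0007126048065574079
6 False 1.03 1.25 6.5
12 False 0.36 0.39 12.3
15 False -4.21 5.61 15.1
17.5 False -6.83 8.45 17.4
19 False -9.78 12.35 18.8
25.0833
```

Run:
```python
from h import *
s=sense();C=cam('wrist',s);im=eyes.grab_frame('wrist')
print([(d['p'],d['box']) for d in nets.search_frame('wrist','knee_roller')[:2]],s['ft_force'])
ch=np.load('ch2.npy')
for k in (0,6,12,15,19): print(k,proj(w(ch,[[.017+k*.000707,-.112,.135-k*.000707]]),C))
c=im[100:300,220:460,::-1]; cv2.imwrite('pics/w4.png',cv2.resize(c,None,fx=3,fy=3,interpolation=3))
si=eyes.grab_frame('side'); print([(d['p'],d['box']) for d in nets.search_frame('side','knee_roller')[:2]])
S=cam('side')
for k in (0,6,12,19): print(k,proj(w(ch,[[.017+k*.000707,-.112,.135-k*.000707]]),S))
```

```text
[(0.69, [304.7, 120.0, 350.8, 259.2])] [-9.57993222 -7.61775651  1.67134124]
0 [[327.5356946  283.57930126]]
6 [[327.51264557 275.24532701]]
12 [[327.49104466 267.45900879]]
15 [[327.48074714 263.7552069 ]]
19 [[327.46750574 259.00011756]]
[(0.61, [348.2, 182.0, 354.0, 208.7])]
0 [[344.88586355 205.21362838]]
6 [[345.46259264 205.76735357]]
12 [[346.03505412 206.31699089]]
19 [[346.69759382 206.95312684]]
```

View pics/w4.png

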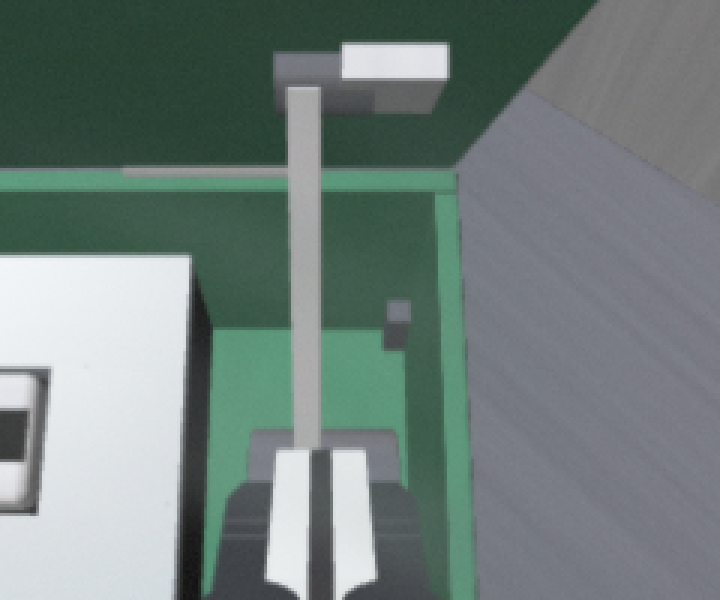

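The roller centre is at about row 260, which matches an 18 mm push (row 259–260); it started at 283. The knee is past straight and the lid is open. I push slightly further for margin, then retreat and go over the lid.

```bash
cat > l.py <<'E'
from h import *
ch=np.load('ch2.npy'); t=np.radians(40); z=np.array([np.sin(t),0,-np.cos(t)])
W=lambda p:w(ch,[p])[0]; D=lambda v:W(np.array(v))-W(np.zeros(3))
p=np.array(sense()['tool_pos']); d=D([1,0,-1])/2**.5
hit=robot.line_to(p+d*.0018,v=.02,force_limit=5); robot.pause(.15)
print(hit,sense()['ft_force'],sense()['clock'])
p=np.array(sense()['tool_pos']); robot.line_to(p-D(z)*.12,v=.25)
yaw=np.degrees(ch[2]); s=sense()
c=np.load('pushrot.npy'); 
robot.reach(W(np.array([-.10,-.06,.37])),[180,0,yaw])
robot.line_to(W(np.array([.105,0,.37])),v=.3)
s=sense(); print(s['clock'],s['tool_pos'],s['ft_force'],robot.ik(W(np.array([.08,0,.29])),[180,0,yaw]))
im=eyes.grab_frame('side'); cv2.imwrite('pics/s5.png',cv2.resize(im[80:290,240:440,::-1],None,fx=2.8,fy=2.8,interpolation=3))
E
python3 l.py
```

```text
False [-8.31684934 -4.58990365  3.90565059] 25.6917
27.8583 [0.58816596 0.19024477 0.36898692] [ 0.45265629 -0.05005493  0.35529607] [ 1.36696997e+01  5.29989979e+00  6.66935341e+01 -2.54444375e-14
  1.08006566e+02  5.87177442e+01]
```

View pics/s5.png

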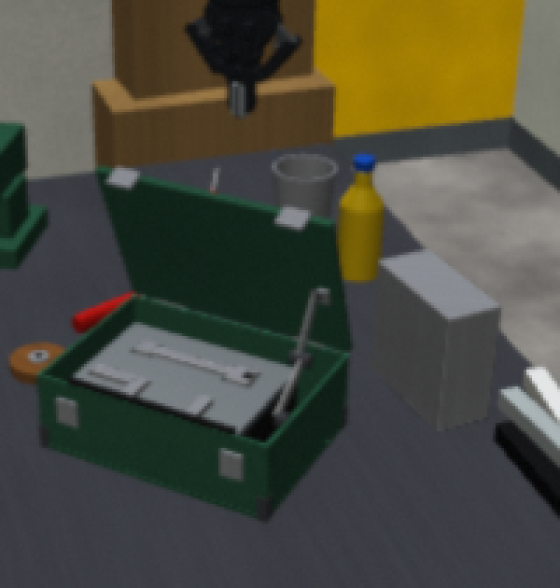

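The side view shows the roller at full-image px (347.1,206.8), matching about 20 mm of travel, with the lid still open. Now I lower the lid.

```bash
cat > m.py <<'E'
from h import *
ch=np.load('ch2.npy'); W=lambda p:w(ch,[np.array(p)])[0]
def tcp(deg,rho=.183,gap=0.):
    f=np.radians(deg); c=np.array([.1-rho*np.cos(f)+(.01+gap)*np.sin(f),0,.095+rho*np.sin(f)+(.01+gap)*np.cos(f)])
    return W(c+[.011,0,.022])
robot.line_to(tcp(72,gap=.02),v=.2); robot.pause(.15)
f0=np.array(sense()['ft_force'])
for deg in [72,66,60,54,48,42,36,30,24,18,12,7,4]:
    hit=robot.line_to(tcp(deg),v=.13,force_limit=20)
    s=sense(); print(deg,hit,(np.array(s['ft_force'])-f0).round(1),round(s['clock'],1))
    if hit: break
E
python3 m.py
```

```text
72 False [-0.5 -0.4 -0.4] 28.9
66 False [-0.6 -0.5  0.6] 29.2
60 False [-0.2 -0.3 -0. ] 29.5
54 False [-0.6 -0.3 -0.3] 29.8
48 False [-0.8  0.2 -0.7] 30.1
42 False [-0.9  0.2 -0.1] 30.4
36 False [-0.2 -0.1 -1. ] 30.7
30 False [-1.1 -0.1 -0.6] 31.0
24 False [-1.4  0.6 -0.4] 31.3
18 False [-0.4  0.5  0.4] 31.6
12 False [-0.4  0.2  0.7] 31.9
7 False [-0.9 -0.1 -0. ] 32.1
4 False [-0.2 -0.6  0.4] 32.4
```

Run:
```python
from h import *
print(sense()['ft_force'],sense()['tool_pos'])
im=eyes.grab_frame('side'); cv2.imwrite('pics/s6.png',cv2.resize(im[80:290,240:440,::-1],None,fx=2.8,fy=2.8,interpolation=3))
```

```text
[ 0.4937103  -0.35107802  0.6983582 ] [0.46380815 0.06726086 0.13987434]
```

View pics/s6.png

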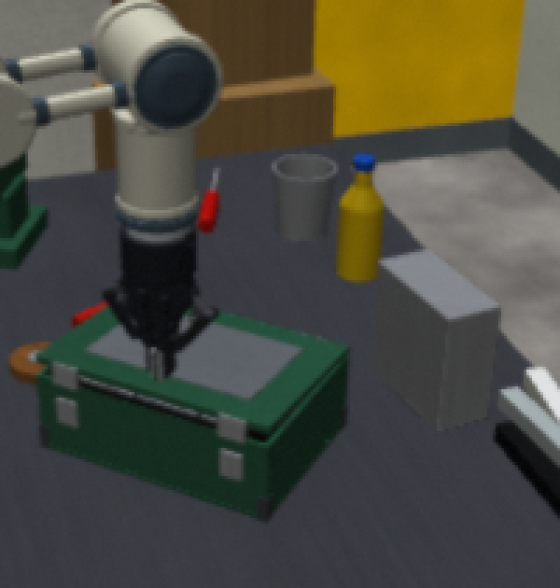

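The lid has followed the finger and is nearly shut, with a few degrees of gap left. Now I press it home.

```bash
cat > n.py <<'E'
from h import *
ch=np.load('ch2.npy'); p=np.array(sense()['tool_pos'])
f0=np.array(sense()['ft_force'])[2]
for z in np.arange(.136,.1195,-.0015):
    hit=robot.line_to([p[0],p[1],z],v=.02,force_limit=14)
    s=sense(); f=s['ft_force'][2]-f0; print(round(s['tool_pos'][2],4),hit,round(f,1),round(s['clock'],1))
    if f>24 or hit: break
robot.pause(.4); s=sense(); print(s['tool_pos'][2],s['ft_force'])
E
python3 n.py
```

```text
0.1361 False 0.9 32.8
0.1345 False 2.4 33.0
0.1329 False 2.2 33.3
0.1313 False 2.5 33.5
0.1299 False 2.6 33.8
0.1285 False 3.6 34.0
0.1271 False 5.9 34.3
0.1269 False 12.7 34.5
0.1269 False 18.6 34.8
0.1268 False 24.9 35.0
0.12682490825607057 [-12.38344679  -2.58751995  24.91025894]
```

It reaches a hard stop at TCP z = 0.1269, which is outer face 105 mm plus tips 22 mm, so the lid is home. I lift, then re-touch lightly to check that it stayed shut.

```bash
cat > o.py <<'E'
from h import *
p=np.array(sense()['tool_pos'])
robot.line_to([p[0],p[1],.137],v=.03); robot.pause(.3)
f0=sense()['ft_force'][2]
for z in np.arange(.1335,.1265,-.0005):
    robot.line_to([p[0],p[1],z],v=.02,force_limit=6); f=sense()['ft_force'][2]-f0
    if f>1.2 : print('contact',sense()['tool_pos'][2],f); 
    if f>4: break
print(sense()['tool_pos'][2],f)
robot.line_to([p[0],p[1],.25],v=.15); robot.pause(.3)
im=eyes.grab_frame('side'); cv2.imwrite('pics/s7.png',cv2.resize(im[120:290,250:380,::-1],None,fx=3.5,fy=3.5,interpolation=3)); print(sense()['clock'])
E
python3 o.py
```

```text
contact 0.12702410998984437 4.399347614509655
0.12702410998984437 4.399347614509655
41.5167
```

View pics/s7.png

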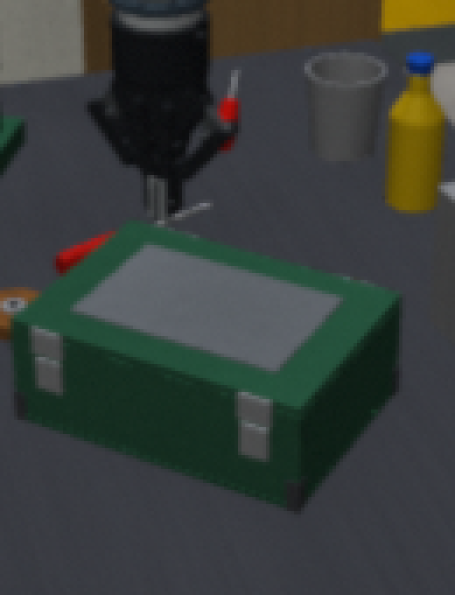

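The lid is shut all round and still at the home height when re-touched, and the tool is clear of it. Handing in.

```bash
python3 -c "
from plant import robot
print(robot.finish_job())"
```

```text
the job is handed in; nothing more can be done
None
```

The key lies in its cut-out, the stay was broken with the lid still open, and the lid was lowered and pressed fully shut; the job was handed in at about 41.5 s, with no verdict returned.

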